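Rake loose push rods into their grooves

ROBOT

A 6-joint arm with a two-finger parallel gripper is mounted at the origin on the work surface. World frame = base frame: x ahead of the robot, y to its left, z up, the work surface at z = 0. Lengths are in m, angles in rad, forces in N, time in s.
With the tool pointing down it reaches from about 0.325 to 0.925 m from the base axis. Payload 3.1 kg.
Tool frame: the origin (TCP) lies on the centre line of the jaws, within the pads' length; the fingertips stand bot.finger_overhang ahead of it and the grasp point (between the pads) lies 11 mm behind it (bot.finger_overhang is the distance from the TCP to the fingertips, in m); y points along the fingers, z is the direction in which the jaws open and shut, and the axes are right-handed (so a half turn about y gives the same grasp; the last joint's range is limited). The gripper opens to 85 mm and grips with 20 to 120 N. Pads are 22 mm wide; open, the fingers measure 114 mm over their backs; the gripper's body (76 mm by 85 mm) begins 54 mm behind the grasp point. The pads swing forward as they close: fully open they stand 13 mm farther back than shut.
Start: joints at [1.131, 0.217, 1.613, -0, 1.311, -0.112], TCP at [0.201, 0.592, 0.239] pointing down, gripper open.
Joint ranges: [-2.75, 2.75], [-0.78, 2.1], [0.31, 2.55], [-1.13, 4.27], [0.13, 2.63], [-2.58, 2.58]. Speed limits (rad/s): [2.79, 2.79, 3.14, 3.14, 3.14, 3.14].

INTERFACE

Orientations are given as a unit quaternion [w, x, y, z].
In Python, from workcell import sensors, viewer, bot gives the robot as it stands.
- The arm moves only by the tool apply_moves, never from a script. Its argument "moves" is a list of rows, each a list of 2 entries, a list of its own where there are three numbers: the shift along the tool's x, y, z in m, then the turn about the tool's y in rad. In form: [[[tx, ty, tz], roll], ...]. A call has 1 to 20 rows; each row is the pose to reach, as a shift and turn from the pose commanded when the call began, along the tool's axes at that moment; what a row does not reach only later rows make up. A row lasts 1/12 s, in which the tool goes at most 41.7 mm and 7.16 degrees, less where a joint would pass 70% of its speed; a pose out of reach is approached as far as the arm can. A call with a gripper value outside its range is refused whole. "fingers" is the opening, from 0 (shut) to 1 (fully open), set as the call begins (left out, the last holds). The fingers move at their own pace and stop on an object; the grip force is fixed at half the most. Time passes only in rows, so rows that repeat a pose let the fingers close. It gives the time, the measured TCP pose, the force and the opening at its end, in the units of the state.
- sensors.read_state(): the state, without advancing time (a new reading comes with each control period).
- viewer.read_camera(name): name is "scene" or "top" or "wrist"; returns a dict with "img" (480x640x3 uint8, red, green, blue), "range_z" (480x640 float32, m along the optical axis (not along the pixel's ray), 0 where there is no reading), "camera_matrix" (3x3 intrinsics, pixels), "R" (3x3) and "t" (3): a world point X has camera coordinates R X + t. Camera axes: x right, y down, z forward; pixel columns grow to the right and rows downward; lengths in m; the calibration is good to about 2 mm. The wrist camera is an equidistant fisheye: a pixel r from the principal point sees the ray r / f radians off the axis. A picture is of the moment at which its call begins.
- bot.job_done(): hands the job in, once; it reports no verdict.
The state is a dict: "time_s": time; "joint_positions": joint angles; "joint_velocities": joint speeds; "joint_efforts": joint torques, N m; "tcp_pos": TCP position; "eef_rot": TCP orientation; "force": force on the tool from outside, world axes, zero at the start; "wrist_torque": the same for the moment, N m; "opening": finger opening in m.
Only numpy, scipy, OpenCV 4.12 (cv2) and the standard library are available. Lean on these libraries where they do the work, as an engineer would, in place of code of your own. Each camera call takes 0.05 s, during which the arm holds its last target. There are 200 camera calls.

TASK

The engine's four push rods lie askew across the grooved bed. Take the rake from its rest, feel for the bed's two side rims with it at the orange end (how far its comb hangs down differs each time), and, pressing it lightly so the rake stays on the rims without ever forcing the bed down hard, comb the rods until each lies fully down in a groove of its own, raking again if one has not dropped in. Then hang the rake back in its rest and let go of it; do not touch the rods with the fingers and leave the piston, spanner and jar where they are.

Things in the scene. Friction and masses are not known exactly. Their poses are not given: they have to be found in the camera images.
- tray: blue fixed frame that carries the grooved bed, 200 mm (x) by 280 mm (y), walls 26 mm high. Origin on the bench under it, 4 mm to +y of its middle. Its y axis points from the orange end to the grey end of the bed.
- bed: grooved grey bed, 174 (x) by 256 (y) mm, on springs in the frame: pressed, it sinks straight down (gives at about 6 N, then 1.2 N/mm, hard stop at 6 mm) and returns. Axes and origin as tray when unpressed. Eight grooves along x: 146 long, 16 wide, floor at z 24.5 mm, centres at y -60 to 108 mm, every 24 mm. Ridge tops at z 36 mm. A rod's axis is at z 30.5 mm in a groove, 42 mm on the ridges.
- orange_end (a point): middle of the orange apron, on its surface: x 0, y -96, z 36 mm in the bed's frame. This flat apron, level with the ridges, spans y -124 to -68 mm and is free of rods at its outer part; behind it an orange end wall, y -132 to -124 mm. At the other end the last groove lies against a grey end wall, y 116 to 124 mm. End wall tops at z 50 mm.
- rim (a point): top of one aluminium side rim at its mid-length: x 80, y 0, z 50 mm in the bed's frame. The two rims, |x| 73 to 87 mm, run along the whole bed.
- rod1: loose oiled (slippery) steel push rod with brass-coloured ends, 130 mm long, 12 mm diameter, round ends, about 80 g. Origin at mid-length on its axis; x axis along the rod (it rolls, so y and z mean nothing). Starts lying askew across the groove ridges of the bed.
- rod2: loose oiled (slippery) steel push rod with brass-coloured ends, 130 mm long, 12 mm diameter, round ends, about 80 g. Origin at mid-length on its axis; x axis along the rod (it rolls, so y and z mean nothing). Starts lying askew across the groove ridges of the bed.
- rod3: loose oiled (slippery) steel push rod with brass-coloured ends, 130 mm long, 12 mm diameter, round ends, about 80 g. Origin at mid-length on its axis; x axis along the rod (it rolls, so y and z mean nothing). Starts lying askew across the groove ridges of the bed.
- rod4: loose oiled (slippery) steel push rod with brass-coloured ends, 130 mm long, 12 mm diameter, round ends, about 80 g. Origin at mid-length on its axis; x axis along the rod (it rolls, so y and z mean nothing). Starts lying askew across the groove ridges of the bed.
- rake: handle part of the comb rake (220 g in all, same front and back), on its rest. Origin at the centre of the underside of its dark shoulder plate, 110 (x) by 44 (y) by 10 (z) mm; z up, x along the comb. On the plate a red upright handle 30 (x) by 14 (y) mm, z 10 to 80 mm, to be gripped across the 14 mm (along y). The comb hangs below the plate.
- rake_grip (a point): good grip point on the handle's axis, 38 mm above the rake's origin. The comb under the plate: aluminium bar 172 (x) by 10 (y) mm, 22 mm high, its white-marked end undersides are the skids; from its underside seven black tines, 8 mm thick (y), reach 11 mm lower, over |x| up to 65 mm.
- rake_top (a point): top of the handle, 80 mm above the rake's origin. The comb's extension is not known: skids are 26 to 56 mm below the rake's origin, tine tips 11 mm lower, different each time but fixed by a stiff slide (60 N); find it by touching down. With skids on both rims the tine tips run 3 mm above the ridges: drawn at 30 to 50 mm/s, bar parallel to the grooves, they push rods off the ridges and pass over rods in grooves.
- rest: fixed rake rest: two green walls, 70 mm long (x), 20 mm thick, top at 76 mm, with a slot 22 mm wide (y) between them, on a dark plate 110 by 90 by 6 mm. The rake's shoulder plate lies on top of the walls, the comb hangs in the slot. Origin at the centre of its underside; the parked rake's origin is over it at z = 76 mm.
- piston: bystander: aluminium piston, 80 mm diameter, 60 mm high, standing; origin at the centre of its underside.
- spanner: bystander: steel open spanner, 180 mm long, lying flat.
- grease_jar: bystander: yellow jar with black lid, 64 mm diameter, 80 mm high; origin at the centre of its underside.
Things that resemble listed ones, but are neither listed nor needed, are in the scene too. Leave any blue or brown look-alike of the rod3 alone.

How it is judged:
On the way, in this order (a step that is already met when the one before it is completed fails the run):
1. the rake bears on the bed (more than 1.5 N) at its orange end, before the grooves (contact force between rake and bed above 1.5 N and y of rake in the frame of bed between -0.135 and -0.075 m), for 0.1 s.
2. all four rods lie down in grooves (z of rod1 in the frame of bed between 0.02 and 0.0345 m and x of rod1 in the frame of bed between -0.014 and 0.014 m and y of rod1 in the frame of bed between -0.075 and 0.125 m and angle between the x axis of each of rod1, rod2, rod3, rod4 and the x axis of bed, either way round below 0.06 rad and z of rod2 in the frame of bed between 0.02 and 0.0345 m and x of rod2 in the frame of bed between -0.014 and 0.014 m and y of rod2 in the frame of bed between -0.075 and 0.125 m and z of rod3 in the frame of bed between 0.02 and 0.0345 m and x of rod3 in the frame of bed between -0.014 and 0.014 m and y of rod3 in the frame of bed between -0.075 and 0.125 m and z of rod4 in the frame of bed between 0.02 and 0.0345 m and x of rod4 in the frame of bed between -0.014 and 0.014 m and y of rod4 in the frame of bed between -0.075 and 0.125 m), for 0.2 s.
At the end, for the whole second after the job is handed in: Each rod lies in a groove of the bed (axis under 34.5 mm above the bed's origin, parallel within 0.06 rad, centred within 14 mm); the rake hangs in its rest (within 30 mm of its middle, shoulder on its walls, upright within 0.15 rad, along the slot within 0.2 rad); all at rest (all of step 2 and horizontal distance between rake and rest below 0.03 m and z of rake in the frame of rest between 0.07 and 0.082 m and angle between rake's own z axis and vertical below 0.15 rad and angle between the x axis of rake and the x axis of rest, either way round below 0.2 rad and linear speed of each of rod1, rod2, rod3, rod4, rake below 0.02 m/s); the robot touches nothing.
It fails at once if the rake is forced on the bed with more than 25 N (contact force between rake and bed above 25 N).
It fails at once if the fingers press on a rod (contact force between the fingers and rod1 above 1 N or contact force between the fingers and rod2 above 1 N or contact force between the fingers and rod3 above 1 N or contact force between the fingers and rod4 above 1 N).
It fails at once if the piston, spanner or jar is moved by more than 30 mm (distance of any of piston, spanner, grease_jar from where it was at the start of the episode above 0.03 m).
It also fails if it takes over 61 s, if anything falls off the work surface, if the arm or the gripper's body presses on something with over 40 N, if the wrist force passes 120 N, or if a joint passes its speed limit or range.

## Working session

There is one attempt and no reset: what is moved stays moved. The work goes in short steps, Python scripts to look and compute and a tool call to move; the robot and the scene stay as the last step left them, time stands still between calls to the robot, and variables do not carry over. Pictures are saved under pics/ and viewed, about 8 in all and at most 12, crops included, and the job is handed in when it is done.

Besides the shell and the picture viewer there is one more tool, called after "Call:" as name(argument=value, ...) on one line, values as JSON. apply_moves: Moves the arm, as the interface text tells. Its arguments: {"type":"object","properties":{"moves":{"type":"array","items":{"type":"array"}},"fingers":{"type":"number"}},"required":["moves"]}

```bash
mkdir -p pics; ls; cat > h.py <<'E'
import numpy as np, cv2
from workcell import sensors, viewer, bot
def cam(n): return viewer.read_camera(n)
def save(c,f): cv2.imwrite(f,cv2.cvtColor(c["img"],cv2.COLOR_RGB2BGR))
def pts(c):
    "per-pixel world points from depth (pinhole cams)"
    K=c["camera_matrix"];z=c["range_z"];v,u=np.mgrid[:z.shape[0],:z.shape[1]]
    P=np.stack([(u-K[0,2])/K[0,0]*z,(v-K[1,2])/K[1,1]*z,z],-1)
    return (P-c["t"])@c["R"]
def ray(c,u,v,h):
    "pixel ray hit with plane z=h"
    K=c["camera_matrix"];d=np.array([(u-K[0,2])/K[0,0],(v-K[1,2])/K[1,1],1])@c["R"];o=-c["R"].T@c["t"]
    return o+d*(h-o[2])/d[2]
E
python3 - <<'E'
from h import *
for n in("top","scene"):
    c=cam(n);save(c,f"pics/{n}0.png");np.savez(f"{n}0.npz",**c);print(n,-c["R"].T@c["t"],c["R"].round(3).tolist())
print(sensors.read_state(),bot.finger_overhang)
E
```

```text
pics
top [0.29811303 0.04205987 1.19407415] [[-0.022, -0.999, -0.039], [-0.983, 0.029, -0.182], [0.183, 0.034, -0.982]]
scene [1.27546688 0.41476152 0.769043  ] [[-0.429, 0.903, 0.018], [0.534, 0.269, -0.802], [-0.729, -0.335, -0.598]]
{'time_s': 0.1, 'joint_positions': array([ 1.13080139e+00,  2.17731980e-01,  1.61481209e+00,  9.81597928e-06,
        1.31128273e+00, -1.12216828e-01]), 'joint_velocities': array([-0.00056013, -0.0004219 , -0.00310653,  0.00122947,  0.00069132,
        0.00110897]), 'joint_efforts': array([-8.43065027e-04, -3.98075938e+01, -3.04969990e+01, -1.89179323e-04,
        4.19483171e-03, -1.62373010e-05]), 'tcp_pos': array([0.20088597, 0.59106491, 0.23804572]), 'eef_rot': array([-0.69687207,  0.69839019, -0.11558835,  0.11515123]), 'force': array([ 0.47746386, -0.43984111,  0.03416881]), 'wrist_torque': array([ 0.0211655 , -0.02055507,  0.00337546]), 'opening': 0.08515599029055161} 0.008
```

View pics/top0.png

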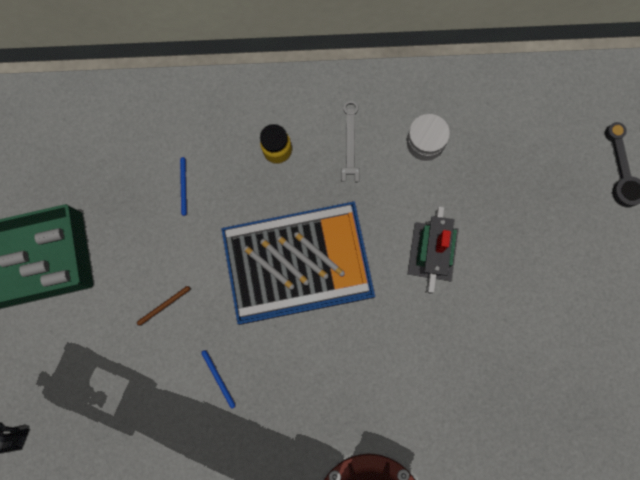

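View pics/scene0.png

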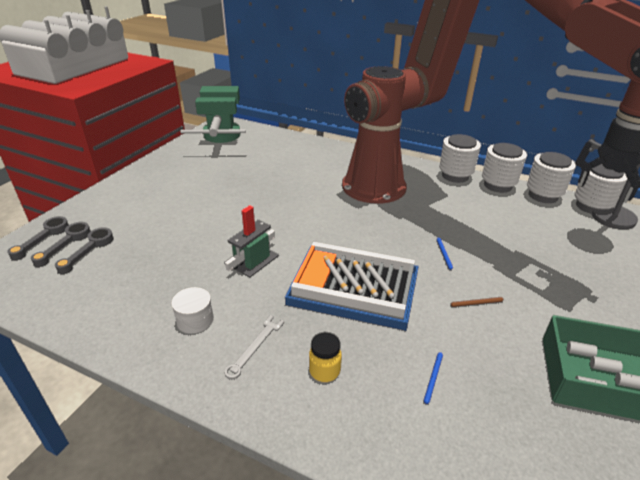

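The top view shows the tray around (298,263) with its orange end to the right at (345,250). The rake sits in its rest at (440,245), with the jar at (275,143), spanner at (350,140) and piston at (429,135). The scene view agrees with this.

```bash
cat > m.py <<'E'
from h import *
for n in("top","scene"):
    c=dict(np.load(f"{n}0.npz"));P=pts(c);hsv=cv2.cvtColor(c["img"],cv2.COLOR_RGB2HSV);H,S,V=cv2.split(hsv)
    x0,y0,x1,y1=(405,200,465,300) if n=="top" else (215,200,290,280)
    roi=np.zeros_like(H,bool);roi[y0:y1,x0:x1]=1
    red=roi&(S>150)&((H<8)|(H>172))&(V>80)&(c["range_z"]>0)
    R=P[red];print(n,"red z",np.percentile(R[:,2],[2,50,98]).round(4));T=R[R[:,2]>np.percentile(R[:,2],98)-.006]
    print(" top patch",T.mean(0).round(4),T.min(0).round(3),T.max(0).round(3),len(T))
    pl=roi&~red&(P[...,2]>.079)&(P[...,2]<.094);Q=P[pl]
    r=cv2.minAreaRect((Q[:,:2]*1000).astype(np.float32));print(" plate",r,np.median(Q[:,2]),len(Q))
    br=roi&(S<40)&(V>150)&(P[...,2]>.015)&(P[...,2]<.08)
    m,l,st,ce=cv2.connectedComponentsWithStats(br.astype(np.uint8))
    for i in range(1,m):
        if st[i,4]>8:print(" white",ce[i].round(),P[l==i].mean(0).round(4),np.percentile(P[l==i][:,2],[5,95]).round(4),st[i,4])
    gr=roi&(H>50)&(H<95)&(S>70);print(" green",P[gr][:,2].max().round(3),P[gr].mean(0).round(3))
    x0,y0,x1,y1=(215,195,380,330) if n=="top" else (280,235,425,330)
    roi=np.zeros_like(H,bool);roi[y0:y1,x0:x1]=1
    for nm,mk,lo in(("orange",(H<22)&(H>6)&(S>170)&(V>120),.03),("white",(S<40)&(V>170),.044),("blue",(H>100)&(H<125)&(S>100),.0)):
        k=roi&mk&(P[...,2]>lo);Q=P[k];r=cv2.minAreaRect((Q[:,:2]*1000).astype(np.float32))
        print(" ",nm,[np.round(a,1) for a in r],"z",np.percentile(Q[:,2],[5,50,95]).round(4),len(Q))
        if nm=="orange": 
            A=Q[abs(Q[:,2]-.036)<.004];print("   apron",A.mean(0).round(4))
E
python3 m.py
```

```text
top red z [0.1483 0.1569 0.161 ]
 top patch [ 0.4928 -0.1476  0.1575] [ 0.478 -0.156  0.155] [ 0.508 -0.139  0.163] 109
 plate ((493.36810302734375, -146.58682250976562), (61.139366149902344, 110.65751647949219), 79.16252899169922) 0.08698463407931004 1178
 white [441. 212.] [ 0.5682 -0.1616  0.0449] [0.0424 0.0483] 25
 white [432. 283.] [ 0.4262 -0.1363  0.045 ] [0.0415 0.0485] 57
 green 0.085 [ 0.495 -0.134  0.068]
  orange [array([434.7,  27.3]), array([266.7,  66.2]), np.float64(7.8)] z [0.0336 0.0374 0.0515] 2068
   apron [0.4976 0.0377 0.0367]Traceback (most recent call last):
  File "m.py", line 20, in <module>
    print(" ",nm,[np.round(a,1) for a in r],"z",np.percentile(Q[:,2],[5,50,95]).round(4),len(Q))
                                                ~~~~~~~~~~~~~^^^^^^^^^^^^^^^^^^
    return _quantile_unchecked(
        a, q, axis, out, overwrite_input, method, keepdims, weights)
    return _ureduce(a,
                    func=_quantile_ureduce_func,
    ...<5 lines>...
                    overwrite_input=overwrite_input,
                    method=method)
    r = func(a, **kwargs)
    result = _quantile(arr,
                       quantiles=q,
    ...<2 lines>...
                       out=out,
                       weights=wgt)
    slices_having_nans = np.isnan(arr[-1, ...])
                                  ~~~^^^^^^^^^
IndexError: index -1 is out of bounds for axis 0 with size 0
```

```bash
python3 - <<'E'
import re
s=open('m.py').read()
i=s.index('    for nm,mk')
s=s[:i]+'''    k=(roi&(P[...,2]>.044)&(P[...,2]<.056)).astype(np.uint8)
    k=cv2.morphologyEx(k,cv2.MORPH_OPEN,np.ones((2,2)))>0;Q=P[k]
    lo,hi=np.percentile(Q,[.3,99.7],axis=0);r=cv2.minAreaRect((Q[:,:2]*1000).astype(np.float32));print(" rim rect",[np.round(a,1) for a in r],np.median(Q[:,2]),len(Q))
    k=roi&(H>100)&(H<125)&(S>100)&(P[...,2]>.018)&(P[...,2]<.034);Q=P[k];r=cv2.minAreaRect((Q[:,:2]*1000).astype(np.float32));print(" blue rect",[np.round(a,1) for a in r],np.median(Q[:,2]),len(Q))
    k=roi&(H<22)&(H>6)&(S>170)&(V>90)&(abs(P[...,2]-.036)<.005)
    k=cv2.morphologyEx(k.astype(np.uint8),cv2.MORPH_OPEN,np.ones((7,7)))>0;Q=P[k];r=cv2.minAreaRect((Q[:,:2]*1000).astype(np.float32));print(" apron",[np.round(a,1) for a in r],np.median(Q[:,2]),len(Q))
'''
open('m.py','w').write(s)
E
python3 m.py
```

```text
top red z [0.1483 0.1569 0.161 ]
 top patch [ 0.4928 -0.1476  0.1575] [ 0.478 -0.156  0.155] [ 0.508 -0.139  0.163] 109
 plate ((493.36810302734375, -146.58682250976562), (61.139366149902344, 110.65751647949219), 79.16252899169922) 0.08698463407931004 1178
 white [441. 212.] [ 0.5682 -0.1616  0.0449] [0.0424 0.0483] 25
 white [432. 283.] [ 0.4262 -0.1363  0.045 ] [0.0415 0.0485] 57
 green 0.085 [ 0.495 -0.134  0.068]
 rim rect [array([429.2, 117.5]), array([284.4, 259.4]), np.float64(10.0)] 0.04942512840728631 3869
 blue rect [array([478.2, 129.4]), array([200.6, 278.3]), np.float64(9.8)] 0.02682555663298669 1144
 apron [array([489.7,  37.1]), array([128.1,  54.3]), np.float64(10.2)] 0.03686119145724999 847
scene red z [0.0902 0.1261 0.1581]
 top patch [ 0.4981 -0.1458  0.1559] [ 0.484 -0.154  0.152] [ 0.51  -0.139  0.159] 46
 plate ((494.8861999511719, -143.65365600585938), (56.030967712402344, 113.74526977539062), 80.15184020996094) 0.08646779221819437 486
 white [270. 232.] [ 0.4267 -0.1311  0.0492] [0.0427 0.0772] 29
 white [230. 261.] [ 0.5667 -0.1608  0.0439] [0.0413 0.047 ] 46
 green 0.769 [ 0.513 -0.121  0.05 ]
 rim rect [array([818., 196.]), array([980.6, 258.7]), np.float64(10.8)] 0.048755325870010524 2376
 blue rect [array([482.4, 129.2]), array([201. , 278.2]), np.float64(10.1)] 0.025662827662547707 695
 apron [array([499.7,  38.1]), array([101.7,  57. ]), np.float64(12.5)] 0.036992563172512656 586
```

```bash
cat >> h.py <<'E'
from scipy.spatial.transform import Rotation as Ro
RAKE=np.array([.4945,-.147]);RY=np.deg2rad(-10.3)      # rake xy, yaw when parked
BED=np.array([.4793,.133]);BY=np.deg2rad(9.9)          # bed origin, yaw
def tool():
    s=sensors.read_state();q=s["eef_rot"];return s,Ro.from_quat([q[1],q[2],q[3],q[0]]).as_matrix()
def go(p,yaw):
    "shift in tool axes and roll that bring the TCP to p with jaw axis along the y of a frame at yaw"
    s,T=tool();d=T.T@(np.array(p)-s["tcp_pos"]);cur=np.arctan2(T[1,2],T[0,2])-np.pi/2
    w=(yaw-cur+np.pi/2)%np.pi-np.pi/2
    print("tool shift",d.round(4),"roll",round(-w*np.sign(-T[2,1]),4),"dist",np.linalg.norm(d).round(3),"down",T[:,1].round(3));return d
def bedxy(x,y):
    c,s=np.cos(BY),np.sin(BY);return BED+[c*x-s*y,s*x+c*y]
E
python3 - <<'E'
from h import *
print(tool()[1].round(3));go([*RAKE,.20],RY)
E
```

```text
[[ 0.947 -0.001  0.322]
 [-0.322 -0.002  0.947]
 [-0.    -1.    -0.002]]
tool shift [ 0.5156  0.0393 -0.6042] roll -0.148 dist 0.795 down [-0.001 -0.002 -1.   ]
```

Call:
apply_moves(moves=[[[0.515, 0.039, -0.604], -0.148], [[0.515, 0.039, -0.604], -0.148], [[0.515, 0.039, -0.604], -0.148], [[0.515, 0.039, -0.604], -0.148], [[0.515, 0.039, -0.604], -0.148], [[0.515, 0.039, -0.604], -0.148], [[0.515, 0.039, -0.604], -0.148], [[0.515, 0.039, -0.604], -0.148], [[0.515, 0.039, -0.604], -0.148], [[0.515, 0.039, -0.604], -0.148], [[0.515, 0.039, -0.604], -0.148], [[0.515, 0.039, -0.604], -0.148], [[0.515, 0.039, -0.604], -0.148], [[0.515, 0.039, -0.604], -0.148], [[0.515, 0.039, -0.604], -0.148], [[0.515, 0.039, -0.604], -0.148], [[0.515, 0.039, -0.604], -0.148], [[0.515, 0.039, -0.604], -0.148], [[0.515, 0.039, -0.604], -0.148], [[0.515, 0.039, -0.604], -0.148]])

```text
time_s: 1.77
tcp_pos: [0.4961, -0.1521, 0.2]
eef_rot: [-0.703, 0.705, -0.065, 0.066]
force: [-0.1, 1.2, 0.4]
opening: 0.0851
```

```bash
python3 - <<'E'
from h import *
go([*RAKE,.20],RY)
c=cam("wrist");save(c,"pics/w1.png");np.savez("w1.npz",**c);print(c["camera_matrix"],c["R"].round(3),-c["R"].T@c["t"])
go([*RAKE,.103],RY);s=sensors.read_state();print(s["time_s"],s["tcp_pos"],s["force"])
E
```

```text
tool shift [-0.0025 -0.      0.0047] roll -0.0052 dist 0.005 down [ 0.001 -0.004 -1.   ]
[[371.64829954   0.         316.80590948]
 [  0.         371.64829954 238.65591185]
 [  0.           0.           1.        ]] [[ 0.184  0.983 -0.003]
 [ 0.943 -0.175  0.283]
 [ 0.278 -0.055 -0.959]] [ 0.42531935 -0.13849702  0.33568552]
tool shift [-0.001   0.0967  0.0025] roll -0.0049 dist 0.097 down [-0.    -0.001 -1.   ]
1.8167 [ 0.49502689 -0.14954947  0.19974435] [ 0.18191286  0.65975265 -0.47981502]
```

View pics/w1.png

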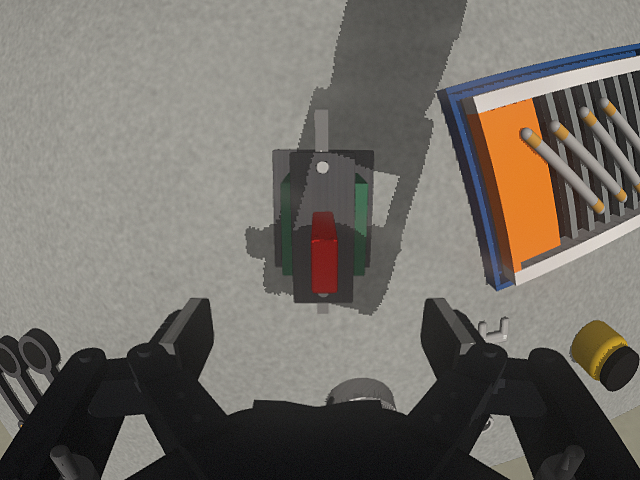

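The wrist view shows the handle (323,255) centred between the open fingers, and the plate spans x 293–353.

```bash
cat >> h.py <<'E'
def wpts(c):
    K=c["camera_matrix"];z=c["range_z"];v,u=np.mgrid[:z.shape[0],:z.shape[1]]
    a=u-K[0,2];b=v-K[1,2];r=np.hypot(a,b)+1e-9;t=np.tan(r/K[0,0])
    return (np.stack([a/r*t*z,b/r*t*z,z],-1)-c["t"])@c["R"]
E
python3 - <<'E'
from h import *
c=dict(np.load("w1.npz"));P=wpts(c);H,S,V=cv2.split(cv2.cvtColor(c["img"],cv2.COLOR_RGB2HSV))
roi=np.zeros_like(H,bool);roi[100:320,260:390]=1
red=roi&(S>150)&((H<8)|(H>172));t=red&(P[...,2]>.152);Q=P[t]
print("red top",Q.mean(0).round(4),np.percentile(Q,[1,99],axis=0).round(4),cv2.minAreaRect((Q[:,:2]*1000).astype(np.float32)))
k=roi&~red&(abs(P[...,2]-.086)<.004);Q=P[k];print("plate",cv2.minAreaRect((Q[:,:2]*1000).astype(np.float32)),np.median(Q[:,2]))
k=np.zeros_like(roi);k[105:150,312:332]=1;k&=(P[...,2]>.02);Q=P[k];print("bar end",Q.mean(0),np.median(Q[:,2]),Q[:,0].min())
E
```

```text
red top [ 0.4909 -0.1475  0.1584] [[ 0.4773 -0.1555  0.1537]
 [ 0.5067 -0.1392  0.1591]] ((466.6081848144531, -143.461181640625), (13.591933250427246, 83.08013153076172), 80.44841766357422)
plate ((493.0498352050781, -147.73898315429688), (44.624629974365234, 109.81857299804688), 79.89415740966797) 0.08720487122003612
bar end [ 0.42377755 -0.13578666  0.04785674] 0.045082541035609595 0.40802547793922767
```

Call:
apply_moves(moves=[[[-0.001, 0.035, 0], 0], [[-0.001, 0.06, 0], 0], [[-0.001, 0.08, 0], 0], [[-0.001, 0.09, 0], 0], [[-0.001, 0.097, 0], 0], [[-0.001, 0.097, 0], 0], [[-0.001, 0.097, 0], 0]])

```text
time_s: 2.4
tcp_pos: [0.4938, -0.1454, 0.104]
eef_rot: [-0.704, 0.704, -0.063, 0.064]
force: [0.8, -0.2, 0.8]
opening: 0.085
```

Call:
apply_moves(moves=[[[0, 0, 0], 0], [[0, 0, 0], 0], [[0, 0, 0], 0], [[0, 0, 0], 0], [[0, 0, 0], 0], [[0, 0, 0], 0], [[0, 0, 0], 0], [[0, 0, 0], 0], [[0, 0, 0], 0], [[0, 0, 0], 0]], fingers=0)

```text
time_s: 3.23
tcp_pos: [0.4935, -0.1462, 0.1037]
eef_rot: [-0.704, 0.705, -0.063, 0.064]
force: [-1.4, -2.7, 3.9]
opening: 0.0134
```

```bash
python3 - <<'E'
from h import *
s,T=tool();print(s["tcp_pos"],s["opening"],s["force"]);go([.493,-.1475,.103],RY)
E
```

```text
[ 0.49354578 -0.14617591  0.10369961] 0.013386383875386544 [-1.4152979  -2.66142689  3.879661  ]
tool shift [-0.0003  0.0007 -0.0014] roll 0.0 dist 0.002 down [ 0.    -0.001 -1.   ]
```

Call:
apply_moves(moves=[[[0, -0.01, 0], 0], [[0, -0.03, 0], 0], [[0, -0.06, 0], 0], [[0, -0.09, 0], 0], [[0, -0.097, 0], 0], [[0, -0.097, 0], 0], [[0, -0.097, 0], 0]])

```text
time_s: 3.82
tcp_pos: [0.4928, -0.1453, 0.1995]
eef_rot: [0.704, -0.704, 0.064, -0.063]
force: [-0.6, 0.3, -2.5]
opening: 0.0136
```

```bash
python3 - <<'E'
from h import *
go([*bedxy(0,-112e-3),.20],BY);s=sensors.read_state();print(s["time_s"],s["tcp_pos"],s["force"],s["opening"],bedxy(0,-.112))
# rods in bed frame from the first top view: points 44..52 mm high inside the rims
c=dict(np.load("top0.npz"));P=pts(c)
d=P[...,:2]-BED;co,si=np.cos(BY),np.sin(BY);x=d[...,0]*co+d[...,1]*si;y=-d[...,0]*si+d[...,1]*co
k=(abs(x)<.071)&(y>-.12)&(y<.114)&(P[...,2]>.0415)&(P[...,2]<.06)
m,l,st,ce=cv2.connectedComponentsWithStats(k.astype(np.uint8),connectivity=4)
for i in range(1,m):
    if st[i,4]>40:
        q=l==i;print(st[i,4],cv2.minAreaRect((np.c_[x[q],y[q]]*1000).astype(np.float32)),"y",y[q].min(),y[q].max(),"x",x[q].min(),x[q].max())
E
```

```text
tool shift [-0.0244 -0.0003  0.1663] roll -0.3525 dist 0.168 down [-0.001  0.001 -1.   ]
3.8167 [ 0.49281327 -0.14528021  0.1995422 ] [-0.55648383  0.3100305  -2.47506121] 0.013550535981824836 [0.49855606 0.02266776]
381 ((1.7348594665527344, -50.639793395996094), (128.17938232421875, 12.51430606842041), 37.308746337890625) y -0.09225534436852376 -0.009278973905049009 x -0.04920220763572446 0.05418030584307268
375 ((1.5984458923339844, -16.781028747558594), (127.00208282470703, 14.546616554260254), 38.37870407104492) y -0.059686810757662814 0.0262064231622398 x -0.048760456880099876 0.05293418757807252
378 ((0.3046875, 19.259031295776367), (128.98838806152344, 12.689377784729004), 35.28847122192383) y -0.019393980782697762 0.05867136650490512 x -0.053058059929657966 0.05382577965744609
383 ((-5.219295501708984, 52.74602508544922), (129.4527130126953, 13.889960289001465), 38.639286041259766) y 0.011180733212786707 0.0944964669225413 x -0.056896512802588 0.04678621250196864
```

Call:
apply_moves(moves=[[[-0.004, 0, 0.025], -0.05], [[-0.01, 0, 0.06], -0.13], [[-0.015, 0, 0.1], -0.22], [[-0.02, 0, 0.135], -0.3], [[-0.024, 0, 0.16], -0.353], [[-0.024, 0, 0.166], -0.353], [[-0.024, 0, 0.166], -0.353], [[-0.024, 0, 0.166], -0.353], [[-0.024, 0, 0.166], -0.353]])

```text
time_s: 4.57
tcp_pos: [0.4987, 0.0209, 0.199]
eef_rot: [-0.704, 0.705, 0.06, -0.062]
force: [0.3, 0.2, -2.1]
opening: 0.0133
```

```bash
python3 - <<'E'
from h import *
c=cam("wrist");save(c,"pics/w2.png");np.savez("w2.npz",**c)
c=cam("scene");np.savez("s2.npz",**c);
cv2.imwrite("pics/s2.png",cv2.resize(cv2.cvtColor(c["img"][180:340,220:440],cv2.COLOR_RGB2BGR),None,fx=3,fy=3))
go([*bedxy(0,-112e-3),.15],BY);s=sensors.read_state();print(s["time_s"],s["tcp_pos"],s["force"],s["opening"])
E
```

```text
tool shift [-0.0002  0.0497  0.0021] roll -0.0017 dist 0.05 down [-0.001 -0.    -1.   ]
4.6667 [0.49917855 0.02062904 0.19972785] [ 0.37029538 -0.02606515 -2.28191123] 0.013435411784367971
```

View pics/w2.png

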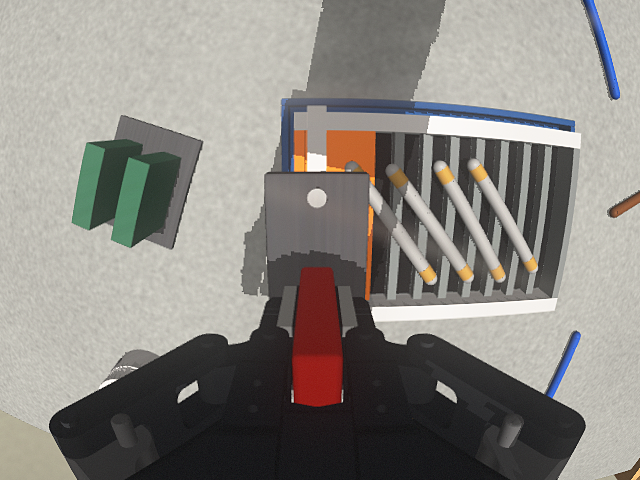

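View pics/s2.png

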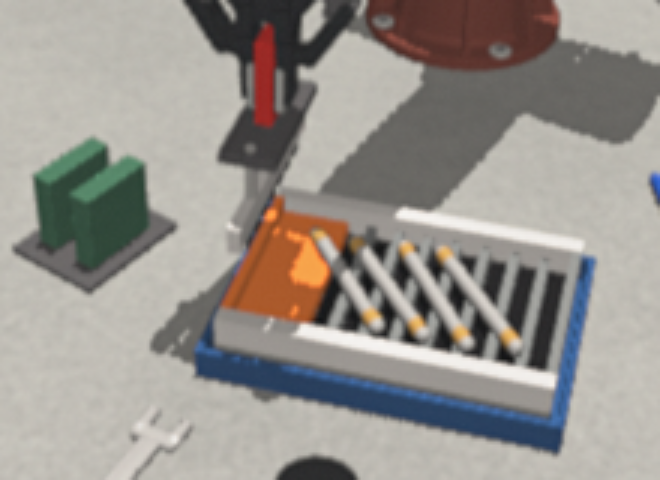

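The wrist view shows the rake held over the orange apron, with its bar end at (316,105–170) and parallel to the grooves. The rest is now empty at (145,180). The scene crop agrees.

```bash
python3 - <<'E'
from h import *
c=dict(np.load("w2.npz"));P=wpts(c)
d=P[...,:2]-BED;co,si=np.cos(BY),np.sin(BY);x=d[...,0]*co+d[...,1]*si;y=-d[...,0]*si+d[...,1]*co
roi=np.zeros(x.shape,bool);roi[95:172,300:333]=1
k=roi&(P[...,2]>.115)&(P[...,2]<.16);print("bar top z",np.percentile(P[k][:,2],[10,50,90]),"x",np.percentile(x[k],[1,99]),"y",np.percentile(y[k],[2,50,98]))
r=[(np.median(y[k&(abs(x-a)<.003)])) for a in(-.08,-.07,-.06)];print("y along bar",r)
k=np.zeros_like(roi);k[90:320,280:590]=1;k&=(abs(P[...,2]-.05)<.004)
print("rims x",np.percentile(x[k&(x<-.06)],[2,98]),np.percentile(x[k&(x>.06)],[2,98]),"y max",np.percentile(y[k],99))
E
```

```text
bar top z [0.13981015 0.1406965  0.14159401] x [-0.08657135 -0.05206218] y [-0.11849046 -0.11357029 -0.10891993]
y along bar [np.float64(-0.11381571499951113), np.float64(-0.11356392946542115), np.float64(-0.11382831946654969)]
rims x [-0.08806904 -0.06443165] [0.06626566 0.08468503] y max 0.12346291400264958
```

Call:
apply_moves(moves=[[[0, 0.02, 0.001], 0], [[0, 0.04, 0.001], 0], [[0, 0.053, 0.001], 0], [[0, 0.058, 0.001], 0], [[0, 0.061, 0.001], 0], [[0, 0.062, 0.001], 0], [[0, 0.063, 0.001], 0], [[0, 0.064, 0.001], 0], [[0, 0.065, 0.001], 0], [[0, 0.065, 0.001], 0], [[0, 0.065, 0.001], 0]])

```text
time_s: 5.58
tcp_pos: [0.4995, 0.0229, 0.1357]
eef_rot: [-0.704, 0.705, 0.061, -0.061]
force: [0.5, 0.0, -3.1]
opening: 0.0134
```

Call:
apply_moves(moves=[[[0, 0.001, 0], 0], [[0, 0.002, 0], 0], [[0, 0.002, 0], 0], [[0, 0.002, 0], 0]])

```text
time_s: 5.92
tcp_pos: [0.4991, 0.0229, 0.1332]
eef_rot: [0.704, -0.704, -0.061, 0.061]
force: [0.6, -0.4, -2.8]
opening: 0.0133
```

Call:
apply_moves(moves=[[[0, 0.0005, 0], 0], [[0, 0.001, 0], 0], [[0, 0.001, 0], 0], [[0, 0.001, 0], 0]])

```text
time_s: 6.25
tcp_pos: [0.4992, 0.0229, 0.1322]
eef_rot: [0.704, -0.704, -0.061, 0.061]
force: [0.5, 1.0, -2.1]
opening: 0.0134
```

Call:
apply_moves(moves=[[[0, 0.0005, 0], 0], [[0, 0.001, 0], 0], [[0, 0.001, 0], 0], [[0, 0.001, 0], 0]])

```text
time_s: 6.58
tcp_pos: [0.4994, 0.0228, 0.1318]
eef_rot: [-0.704, 0.704, 0.061, -0.061]
force: [-1.4, 1.5, 2.1]
opening: 0.0131
```

Call:
apply_moves(moves=[[[0, 0.0005, 0], 0], [[0, 0.001, 0], 0], [[0, 0.001, 0], 0], [[0, 0.001, 0], 0]])

```text
time_s: 6.92
tcp_pos: [0.4995, 0.0228, 0.1308]
eef_rot: [-0.704, 0.704, 0.061, -0.061]
force: [-2.0, 0.5, 5.5]
opening: 0.0132
```

```bash
python3 - <<'E'
from h import *
go([*bedxy(0,-112e-3),.13],BY);s,T=tool();print(s["force"],s["wrist_torque"],s["tcp_pos"]);print(T.round(4))
c=cam("scene");cv2.imwrite("pics/s3.png",cv2.resize(cv2.cvtColor(c["img"][180:340,220:440],cv2.COLOR_RGB2BGR),None,fx=3,fy=3))
E
```

```text
tool shift [-0.0009  0.0008 -0.    ] roll 0.0004 dist 0.001 down [ 0. -0. -1.]
[-1.95043064  0.46492892  5.51324795] [0.04970678 0.37336945 0.05042678] [0.49946307 0.02284134 0.13079195]
[[ 9.850e-01  4.000e-04 -1.723e-01]
 [ 1.723e-01 -1.000e-04  9.850e-01]
 [ 4.000e-04 -1.000e+00 -1.000e-04]]
```

View pics/s3.png

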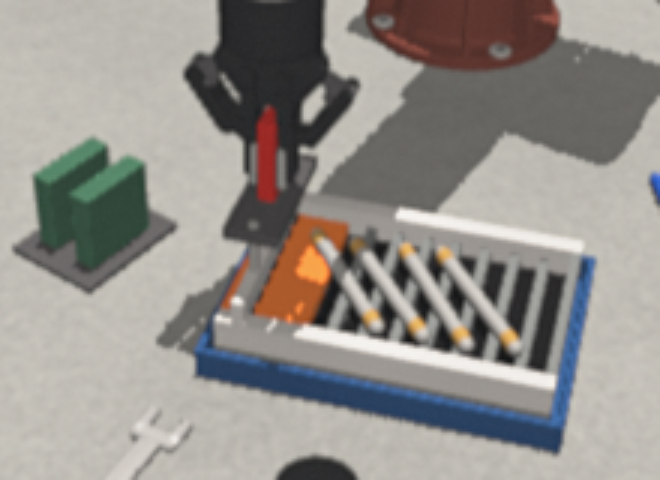

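Call:
apply_moves(moves=[[[0, 0, 0.003], 0], [[0, 0, 0.006], 0], [[0, 0, 0.009], 0], [[0, 0, 0.012], 0], [[0, 0, 0.015], 0], [[0, 0, 0.018], 0], [[0, 0, 0.021], 0], [[0, 0, 0.024], 0], [[0, 0, 0.027], 0], [[0, 0, 0.03], 0], [[0, 0, 0.033], 0], [[0, 0, 0.036], 0], [[0, 0, 0.039], 0], [[0, 0, 0.042], 0], [[0, 0, 0.045], 0], [[0, 0, 0.048], 0], [[0, 0, 0.051], 0], [[0, 0, 0.054], 0], [[0, 0, 0.057], 0], [[0, 0, 0.06], 0]])

```text
time_s: 8.63
tcp_pos: [0.489, 0.0821, 0.1304]
eef_rot: [-0.704, 0.705, 0.061, -0.061]
force: [0.9, -3.1, 4.7]
opening: 0.0135
```

```bash
cat > rods.py <<'E'
from h import *
import sys
def rods(n="top",lo=.0405):
    c=cam(n);P=pts(c)
    d=P[...,:2]-BED;co,si=np.cos(BY),np.sin(BY);x=d[...,0]*co+d[...,1]*si;y=-d[...,0]*si+d[...,1]*co
    k=(abs(x)<.07)&(y>-.12)&(y<.114)&(P[...,2]>lo)&(P[...,2]<.06)
    m,l,st,ce=cv2.connectedComponentsWithStats(k.astype(np.uint8),connectivity=4)
    for i in range(1,m):
        if st[i,4]>25:
            q=l==i;r=cv2.minAreaRect((np.c_[x[q],y[q]]*1000).astype(np.float32));print(n,st[i,4],[np.round(a,1) for a in r],"z",np.percentile(P[q][:,2],[50,95]).round(4))
    return c
if __name__=="__main__":
    s,T=tool();p=s["tcp_pos"][:2]-BED;print("bed xy",p[0]*np.cos(BY)+p[1]*np.sin(BY),-p[0]*np.sin(BY)+p[1]*np.cos(BY),s["tcp_pos"][2],s["force"].round(1),s["wrist_torque"].round(2));rods()
E
python3 rods.py; python3 - <<'E'
from h import *
c=cam("scene");cv2.imwrite("pics/s4.png",cv2.resize(cv2.cvtColor(c["img"][180:340,220:440],cv2.COLOR_RGB2BGR),None,fx=3,fy=3))
E
```

```text
bed xy 0.0008051638978944526 -0.051773802184440956 0.13040836711718362 [ 0.9 -3.1  4.7] [-0.73 -0.19  0.01]
top 125 [array([27.1, 78.8]), array([48. , 12.1]), np.float64(38.4)] z [0.0464 0.0502]
top 116 [array([-5. , -9.8]), array([42.6, 11.8]), np.float64(24.6)] z [0.0465 0.0505]
top 99 [array([-6.1, 15.2]), array([38.9, 11.4]), np.float64(34.0)] z [0.0467 0.0509]
```

View pics/s4.png

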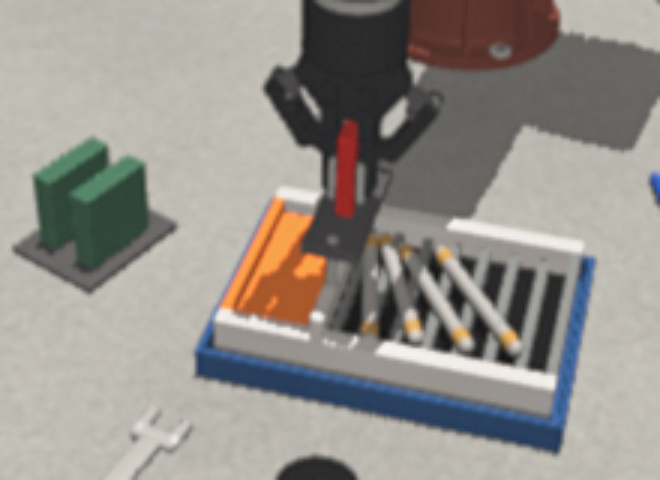

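The crop shows the first rod turning parallel to the grooves in front of the comb, with the skids on the rims. I'll keep raking.

Call:
apply_moves(moves=[[[0, 0, 0.003], 0], [[0, 0, 0.006], 0], [[0, 0, 0.009], 0], [[0, 0, 0.012], 0], [[0, 0, 0.015], 0], [[0, 0, 0.018], 0], [[0, 0, 0.021], 0], [[0, 0, 0.024], 0], [[0, 0, 0.027], 0], [[0, 0, 0.03], 0], [[0, 0, 0.033], 0], [[0, 0, 0.036], 0], [[0, 0, 0.039], 0], [[0, 0, 0.042], 0], [[0, 0, 0.045], 0], [[0, 0, 0.048], 0], [[0, 0, 0.051], 0], [[0, 0, 0.054], 0], [[0, 0, 0.057], 0], [[0, 0, 0.06], 0]])

```text
time_s: 10.4
tcp_pos: [0.4784, 0.1413, 0.1303]
eef_rot: [-0.704, 0.705, 0.061, -0.061]
force: [-0.0, -2.7, 5.2]
opening: 0.0132
```

```bash
python3 rods.py
```

```text
bed xy 0.0005850134437374144 0.008298335436316296 0.13033654482329587 [-0.  -2.7  5.2] [-0.68 -0.21 -0.03]
top 133 [array([-5.4, 61.4]), array([51.4, 11.8]), np.float64(27.7)] z [0.0469 0.0507]
top 57 [array([-10. ,  38.7]), array([33.5,  9.6]), np.float64(20.3)] z [0.0462 0.0503]
```

Call:
apply_moves(moves=[[[0, 0, 0.003], 0], [[0, 0, 0.006], 0], [[0, 0, 0.009], 0], [[0, 0, 0.012], 0], [[0, 0, 0.015], 0], [[0, 0, 0.018], 0], [[0, 0, 0.021], 0], [[0, 0, 0.024], 0], [[0, 0, 0.027], 0], [[0, 0, 0.03], 0], [[0, 0, 0.033], 0], [[0, 0, 0.036], 0], [[0, 0, 0.039], 0], [[0, 0, 0.042], 0], [[0, 0, 0.045], 0], [[0, 0, 0.048], 0], [[0, 0, 0.051], 0], [[0, 0, 0.054], 0], [[0, 0, 0.054], 0], [[0, 0, 0.054], 0]])

```text
time_s: 12.12
tcp_pos: [0.4689, 0.1948, 0.1303]
eef_rot: [0.705, -0.704, -0.061, 0.061]
force: [0.9, -2.0, 4.9]
opening: 0.0132
```

```bash
python3 rods.py; python3 - <<'E'
from h import *
c=cam("scene");cv2.imwrite("pics/s5.png",cv2.resize(cv2.cvtColor(c["img"][180:340,220:440],cv2.COLOR_RGB2BGR),None,fx=3,fy=3))
E
```

```text
bed xy 0.0004026634171660579 0.0626308927083787 0.130289586791202 [ 0.9 -2.   4.9] [-0.53 -0.2  -0.02]
```

View pics/s5.png

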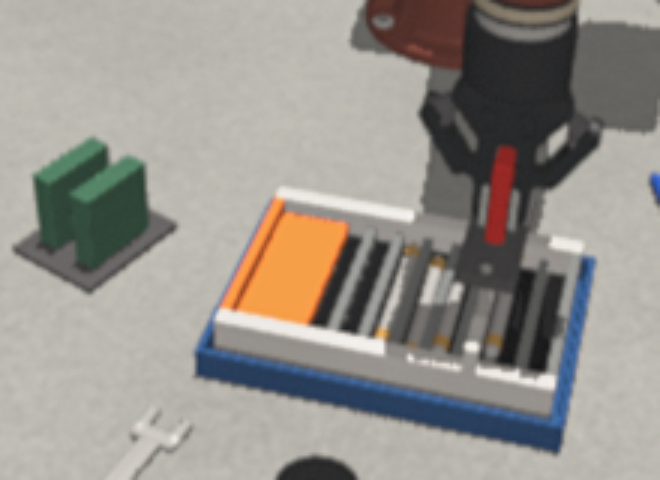

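The crop shows three rods lying in grooves behind the comb and the fourth close to it. I'll finish the stroke.

Call:
apply_moves(moves=[[[0, 0, 0.003], 0], [[0, 0, 0.006], 0], [[0, 0, 0.009], 0], [[0, 0, 0.012], 0], [[0, 0, 0.015], 0], [[0, 0, 0.018], 0], [[0, 0, 0.021], 0], [[0, 0, 0.024], 0], [[0, 0, 0.027], 0], [[0, 0, 0.03], 0], [[0, 0, 0.033], 0], [[0, 0, 0.036], 0], [[0, 0, 0.036], 0], [[0, 0, 0.036], 0]])

```text
time_s: 13.38
tcp_pos: [0.4626, 0.2302, 0.1302]
eef_rot: [0.705, -0.704, -0.061, 0.061]
force: [-0.1, -0.8, 5.0]
opening: 0.0128
```

Call:
apply_moves(moves=[[[0, -0.005, 0], 0], [[0, -0.02, 0], 0], [[0, -0.045, 0], 0], [[0, -0.068, 0], 0], [[0, -0.068, 0], 0], [[0, -0.068, 0], 0]])

```text
time_s: 13.88
tcp_pos: [0.4625, 0.2304, 0.1981]
eef_rot: [0.705, -0.704, -0.061, 0.061]
force: [-0.8, -0.3, -3.0]
opening: 0.0131
```

```bash
python3 - <<'E'
from h import *
c=cam("wrist");save(c,"pics/w6.png");np.savez("w6.npz",**c)
P=wpts(c);d=P[...,:2]-BED;co,si=np.cos(BY),np.sin(BY);x=d[...,0]*co+d[...,1]*si;y=-d[...,0]*si+d[...,1]*co;Z=P[...,2]
# height profile over groove axes: median z of central strip, plus highest point at either end strip
for g in range(-60,109,24):
    o=[]
    for a,b in((-.062,-.04),(-.02,.02),(.04,.062)):
        k=(x>a)&(x<b)&(abs(y-g/1000)<.005)&(Z>.015)&(Z<.07);o.append((k.sum(),np.median(Z[k]).round(4) if k.sum() else None,np.percentile(Z[k],97).round(4) if k.sum() else None))
    print(g,o)
s=sensors.read_state();print(s["time_s"],s["tcp_pos"],s["force"])
go([.493,-.1475,.20],np.deg2rad(-10.1))
import rods;rods.rods("top",.0395)
E
```

```text
-60 [(np.int64(191), np.float64(0.026), np.float64(0.0273)), (np.int64(324), np.float64(0.0261), np.float64(0.0274)), (np.int64(154), np.float64(0.0261), np.float64(0.0275))]
-36 [(np.int64(229), np.float64(0.0262), np.float64(0.0274)), (np.int64(385), np.float64(0.0261), np.float64(0.0275)), (np.int64(186), np.float64(0.026), np.float64(0.0272))]
-12 [(np.int64(191), np.float64(0.0373), np.float64(0.0388)), (np.int64(326), np.float64(0.0371), np.float64(0.0388)), (np.int64(129), np.float64(0.0373), np.float64(0.0388))]
12 [(np.int64(268), np.float64(0.0364), np.float64(0.0388)), (np.int64(408), np.float64(0.0371), np.float64(0.0389)), (np.int64(175), np.float64(0.0372), np.float64(0.0386))]
36 [(np.int64(373), np.float64(0.0367), np.float64(0.0385)), (np.int64(639), np.float64(0.0367), np.float64(0.0386)), (np.int64(230), np.float64(0.0362), np.float64(0.0383))]
60 [(np.int64(317), np.float64(0.0261), np.float64(0.0274)), (np.int64(0), None, None), (np.int64(0), None, None)]
84 [(np.int64(322), np.float64(0.0368), np.float64(0.0386)), (np.int64(0), None, None), (np.int64(0), None, None)]
108 [(np.int64(205), np.float64(0.0261), np.float64(0.0274)), (np.int64(0), None, None), (np.int64(0), None, None)]
13.9333 [0.46147786 0.22985256 0.19661099] [-0.61702643  0.0536205  -3.36847093]
tool shift [-0.034  -0.0035 -0.3771] roll 0.3495 dist 0.379 down [-0.003  0.    -1.   ]
```

View pics/w6.png

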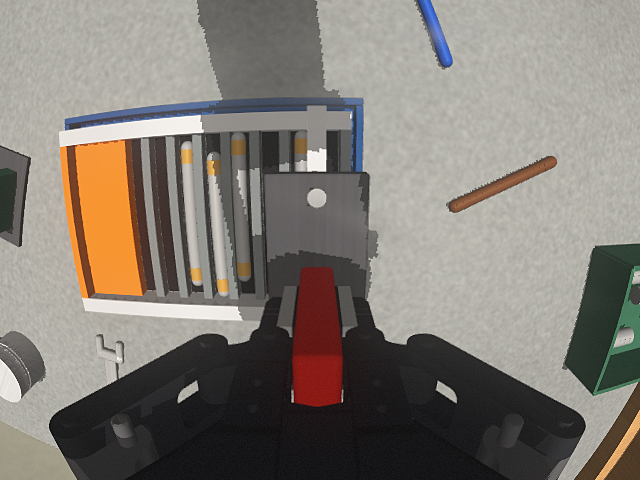

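The wrist view shows all four rods in separate grooves: y −12 (190,215), 12 (218,225), 36 (240,205) and 84 (300,145). Their tops are at about 37 mm, which is seated. Now I'll take the rake back to its rest.

Call:
apply_moves(moves=[[[-0.001, -0.004, -0.015], 0.01], [[-0.004, -0.004, -0.045], 0.04], [[-0.007, -0.004, -0.08], 0.07], [[-0.01, -0.004, -0.115], 0.1], [[-0.014, -0.004, -0.15], 0.14], [[-0.017, -0.004, -0.185], 0.17], [[-0.02, -0.004, -0.22], 0.2], [[-0.023, -0.004, -0.255], 0.24], [[-0.026, -0.004, -0.29], 0.27], [[-0.029, -0.004, -0.325], 0.3], [[-0.032, -0.004, -0.355], 0.33], [[-0.033, -0.004, -0.37], 0.35], [[-0.033, -0.004, -0.376], 0.35], [[-0.033, -0.004, -0.376], 0.35], [[-0.033, -0.004, -0.376], 0.35], [[-0.033, -0.004, -0.376], 0.35], [[-0.033, -0.004, -0.376], 0.35], [[-0.033, -0.004, -0.376], 0.35]])

```text
time_s: 15.48
tcp_pos: [0.4952, -0.1451, 0.2021]
eef_rot: [0.705, -0.704, 0.062, -0.062]
force: [1.2, -0.0, -1.3]
opening: 0.0134
```

```bash
python3 - <<'E'
from h import *
go([.4935,-.1462,.1040],RY);s=sensors.read_state();print(s["time_s"],s["tcp_pos"],s["force"],s["opening"])
c=cam("wrist");save(c,"pics/w7.png");P=wpts(c);Z=P[...,2]
# rake-frame coordinates about the parked pose
d=P[...,:2]-[.493,-.1475];a=np.deg2rad(-10.1);x=d[...,0]*np.cos(a)+d[...,1]*np.sin(a);y=-d[...,0]*np.sin(a)+d[...,1]*np.cos(a)
roi=np.zeros(Z.shape,bool);roi[80:172,290:345]=1
k=roi&(Z>.115)&(Z<.16);print("bar y",[np.median(y[k&(abs(x+u)<.004)]).round(4) for u in(.08,.07,.06)],"top z",np.median(Z[k]).round(4),"x end",np.percentile(x[k],2))
k=(abs(Z-.076)<.004)&(abs(x)<.037)&(abs(y)<.04)
for q in(k&(y>0),k&(y<0)):print("wall top y",np.percentile(y[q],[2,98]),"x",np.percentile(x[q],[2,98]),q.sum()) if q.sum() else print("hidden")
s=sensors.read_state();print(s["tcp_pos"])
E
```

```text
tool shift [-0.0015  0.0981 -0.0014] roll 0.0048 dist 0.098 down [-0.  0. -1.]
15.4833 [ 0.49523682 -0.14508405  0.20212703] [ 1.21119128 -0.01995671 -1.31131619] 0.013397899975362403
bar y [np.float64(0.0027), np.float64(0.0027), np.float64(0.0025)] top z 0.1437 x end -0.08403803128418152
hidden
hidden
[ 0.49534526 -0.14529422  0.20229876]
```

View pics/w7.png

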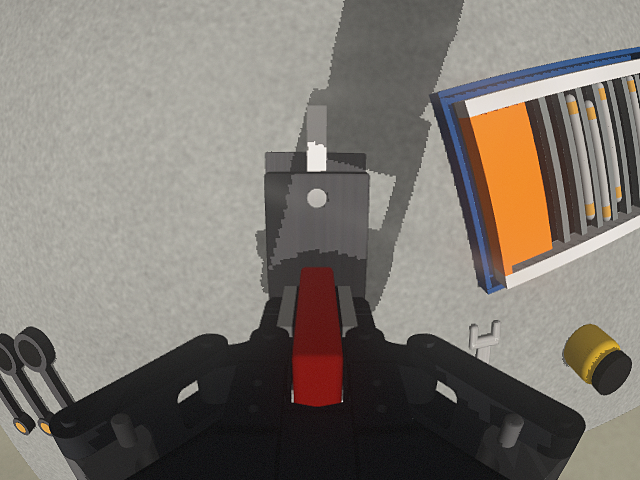

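The wrist view shows the rake over the rest. The rest's base plate (265–366) is centred under the bar at 316, within about 2 mm.

Call:
apply_moves(moves=[[[-0.001, 0.01, -0.002], 0.005], [[-0.001, 0.02, -0.002], 0.005], [[-0.001, 0.026, -0.002], 0.005], [[-0.001, 0.032, -0.002], 0.005], [[-0.001, 0.038, -0.002], 0.005], [[-0.001, 0.044, -0.002], 0.005], [[-0.001, 0.05, -0.002], 0.005], [[-0.001, 0.05, -0.002], 0.005]])

```text
time_s: 16.2
tcp_pos: [0.493, -0.1477, 0.1506]
eef_rot: [0.705, -0.704, 0.065, -0.063]
force: [-0.9, 0.8, -2.3]
opening: 0.0129
```

Call:
apply_moves(moves=[[[0, 0.008, 0], 0], [[0, 0.016, 0], 0], [[0, 0.024, 0], 0], [[0, 0.032, 0], 0], [[0, 0.038, 0], 0], [[0, 0.042, 0], 0], [[0, 0.045, 0], 0], [[0, 0.045, 0], 0], [[0, 0.045, 0], 0]])

```text
time_s: 16.95
tcp_pos: [0.4941, -0.1482, 0.1073]
eef_rot: [-0.704, 0.704, -0.064, 0.064]
force: [0.4, -0.3, -2.3]
opening: 0.0134
```

```bash
python3 - <<'E'
from h import *
go([.4935,-.1462,.1037],RY);s=sensors.read_state();print(s["tcp_pos"],s["force"],s["wrist_torque"])
E
```

```text
tool shift [-0.0009  0.0036  0.0018] roll -0.0021 dist 0.004 down [-0. -0. -1.]
[ 0.49405844 -0.14817815  0.10726506] [ 0.35202295 -0.29880443 -2.27228414] [ 0.00639317 -0.01115855 -0.00694765]
```

Force on the rake is only its own weight, so it went in freely. I'll lower the last few millimetres.

Call:
apply_moves(moves=[[[0, 0.001, 0.001], 0], [[0, 0.002, 0.001], 0], [[0, 0.003, 0.001], 0], [[0, 0.0035, 0.001], 0], [[0, 0.0035, 0.001], 0], [[0, 0.0035, 0.001], 0]])

```text
time_s: 17.45
tcp_pos: [0.4942, -0.1471, 0.1038]
eef_rot: [-0.704, 0.704, -0.064, 0.064]
force: [-0.6, -0.4, -2.1]
opening: 0.0131
```

Call:
apply_moves(moves=[[[0, 0.0005, 0], 0], [[0, 0.001, 0], 0], [[0, 0.001, 0], 0]])

```text
time_s: 17.7
tcp_pos: [0.4943, -0.1472, 0.1037]
eef_rot: [-0.704, 0.704, -0.064, 0.064]
force: [-3.1, 0.8, 4.7]
opening: 0.0133
```

Seated, with the load transferred to the walls. Releasing and retreating.

Call:
apply_moves(moves=[[[0, 0, 0], 0], [[0, 0, 0], 0], [[0, 0, 0], 0], [[0, 0, 0], 0], [[0, 0, 0], 0], [[0, 0, 0], 0], [[0, 0, 0], 0], [[0, 0, 0], 0], [[0, 0, 0], 0], [[0, 0, 0], 0], [[0, 0, 0], 0], [[0, 0, 0], 0]], fingers=1)

```text
time_s: 18.7
tcp_pos: [0.4942, -0.1471, 0.1028]
eef_rot: [-0.704, 0.704, -0.064, 0.064]
force: [0.1, -0.1, 0.2]
opening: 0.0852
```

Call:
apply_moves(moves=[[[0, -0.015, 0], 0], [[0, -0.045, 0], 0], [[0, -0.08, 0], 0], [[0, -0.12, 0], 0], [[0, -0.15, 0], 0], [[0, -0.15, 0], 0], [[0, -0.15, -0.03], 0], [[0, -0.15, -0.07], 0], [[0, -0.15, -0.11], 0], [[0, -0.15, -0.14], 0], [[0, -0.15, -0.14], 0], [[0, -0.15, -0.14], 0]])

```text
time_s: 19.7
tcp_pos: [0.4682, -0.286, 0.2521]
eef_rot: [0.704, -0.704, 0.066, -0.065]
force: [0.0, 0.8, 0.7]
opening: 0.0854
```

```bash
python3 - <<'E'
from h import *
c=cam("top");P=pts(c);save(c,"pics/top8.png");H,S,V=cv2.split(cv2.cvtColor(c["img"],cv2.COLOR_RGB2HSV))
c0=dict(np.load("top0.npz"));roi=np.zeros_like(H,bool);roi[200:300,405:465]=1
Z=P[...,2];red=roi&(S>150)&((H<8)|(H>172))
k=roi&~red&(abs(Z-.0865)<.0075);print("plate",cv2.minAreaRect((P[k][:,:2]*1000).astype(np.float32)),np.median(Z[k]),k.sum(),"red",P[red&(Z>.152)].mean(0))
d=P[...,:2]-BED;co,si=np.cos(BY),np.sin(BY);x=d[...,0]*co+d[...,1]*si;y=-d[...,0]*si+d[...,1]*co
for g in range(-60,109,24):
    k=(abs(x)<.055)&(abs(y-g/1000)<.004);e=[np.median(Z[k&(x>a)&(x<b)]).round(4) for a,b in((-.055,-.03),(-.03,.03),(.03,.055))]
    w=(abs(y-g/1000)<.004)&(abs(x)<.072)&(Z>.033);print(g,e,np.percentile(x[w],[2,98]).round(3) if w.sum()>30 else "")
k=(abs(x)<.07)&(y>-.12)&(y<.112)&(Z>.0415);print("high px",k.sum())
df=abs(c["img"].astype(int)-c0["img"]).sum(2)[95:195,240:460];print("bystander changed px",(df>90).sum())
cv2.imwrite("pics/t8.png",cv2.resize(cv2.cvtColor(c["img"][90:340,200:480],cv2.COLOR_RGB2BGR),None,fx=2.5,fy=2.4))
s=sensors.read_state();print(s["time_s"],s["tcp_pos"],s["opening"],s["force"])
E
```

```text
plate ((494.4159851074219, -147.07595825195312), (60.864585876464844, 110.72844696044922), 79.78794860839844) 0.08700012610696736 1165 red [ 0.49198238 -0.1454938   0.16463143]
-60 [np.float64(0.0259), np.float64(0.0262), np.float64(0.0259)] 
-36 [np.float64(0.0268), np.float64(0.0258), np.float64(0.0261)] 
-12 [np.float64(0.0361), np.float64(0.0361), np.float64(0.036)] [-0.066  0.071]
12 [np.float64(0.0369), np.float64(0.0369), np.float64(0.0366)] [-0.054  0.071]
36 [np.float64(0.0365), np.float64(0.0368), np.float64(0.0367)] [-0.069  0.071]
60 [np.float64(0.0256), np.float64(0.0259), np.float64(0.0256)] 
84 [np.float64(0.036), np.float64(0.0361), np.float64(0.0361)] [-0.068  0.071]
108 [np.float64(0.0263), np.float64(0.0257), np.float64(0.0261)] 
high px 111
bystander changed px 0
19.75 [ 0.46845809 -0.28482519  0.2520933 ] 0.08564947349499226 [0.76851189 0.59307259 1.23491399]
```

View pics/t8.png

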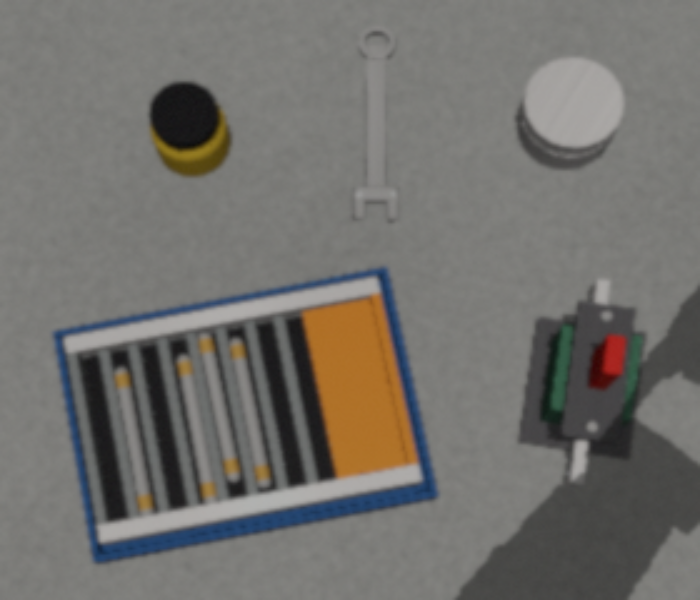

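The view shows four rods in separate grooves and the rake hanging in its rest, clear of the gripper. The jar, spanner and piston look unmoved.

```bash
python3 -c "
from workcell import bot
print(bot.job_done())"
```

```text
the job is handed in; nothing more can be done
None
```

The four push rods are down in grooves of their own and the rake is back in its rest. I handed the job in at about 20 s of robot time, against the 61 s limit; the hand-in gave no verdict.

**Raking:** I took the rake by its handle and touched down on both rims at the orange end, at bed y of about -112 mm. That put the skids about 53 mm below the rake's origin. One stroke at about 36 mm/s, pressing with about 7–8 N, seated all four rods, so I did not rake again. I then lowered the rake into its slot, released it and moved the arm clear.

**Last checks, from the top camera:**
- **Rods:** they lie in the grooves at y = -12, 12, 36 and 84 mm. Their tops measured 36–37 mm along the whole length, where a seated rod should be 36.5 mm. The rod at y = 12 sits several mm off centre, up against one end of its groove, but the groove ends keep it within the 14 mm allowed.
- **Rake:** the plate is within 2 mm of where it was parked, with its top at 87 mm and its direction unchanged.
- **Piston, spanner and jar:** no pixel in their area changed.

**Readings that disagreed:**
- 111 pixels inside the bed read higher than 41.5 mm. I took these as rim edges, since no rod strip read high, but did not look further.
- The handle top averaged 165 mm, against about 157 mm before. The plate reading was unchanged, so I put this down to noise on the red pixels.

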